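# Scrap the failed battery cell, then hold the tester's zeroing lever level

### The arm

A 7-joint arm with a two-finger parallel gripper is mounted at the origin on the work surface. World frame = base frame: x ahead of the robot, y to its left, z up, the work surface at z = 0. Lengths are in m, angles in rad, forces in N, time in s.
With the tool pointing down it reaches from about 0.425 to 0.825 m from the base axis. Payload 3.6 kg.
Tool frame: the origin (TCP) lies where the fingers leave the gripper's body, on its centre line; the fingertips stand 73 mm ahead of it and the grasp point (between the pads) lies 54 mm ahead of it; x points along the fingers, y is the direction in which the jaws open and shut, and the axes are right-handed (so a half turn about x gives the same grasp; the last joint's range is limited). The gripper opens to 85 mm and grips with 20 to 120 N. Pads are 22 mm wide; open, the fingers measure 114 mm over their backs; the gripper's body (76 mm by 85 mm) begins 54 mm behind the grasp point. The pads swing forward as they close: fully open they stand 13 mm farther back than shut.
Start: joints at [1.111, 0.615, -0.013, 1.423, 0.008, 1.103, -0.04], TCP at [0.273, -0.59, 0.304] pointing down, gripper open.
Joint ranges: [-3.12, 3.12], [-0.3, 2.06], [-1.34, 1.32], [0.26, 2.42], [-1.36, 4.5], [0.01, 1.98], [-2.84, 2.84]. Speed limits (rad/s): [2.79, 2.79, 3.14, 3.14, 3.14, 3.14, 3.14].

### API

Orientations are given as a unit quaternion [x, y, z, w].
In Python, from station import arm, snapshot, camera_info, ticket gives the robot as it stands. Calls block until the motion is done:
- arm.movep(position, orientation): joint-space move of the TCP to a pose.
- arm.line_to(position, velocity=0.15, ori=None): straight line of the TCP; ori=None keeps the orientation; velocity is the mean speed in m/s.
- arm.move_j(angles): joint-space move.
- arm.move_gripper(opening, effort=None): opening from 0.0 (shut) to 1.0 (fully open); effort is the grip in N (None keeps the last); returns when the fingers have stopped.
- arm.pause(seconds).
- arm.ik(position, orientation): joint angles nearest the present ones, or None.
- snapshot(name): name is "scene" or "top"; returns the picture (384x512x3 uint8, blue, green, red); there is no depth.
- camera_info(name): a dict with "fx", "fy", "cx", "cy" (pixels), "dist_coeffs" ([k1, k2, p1, p2, k3] as OpenCV has them; the pictures are not rectified), "R" (3x3) and "t" (3): a world point X has camera coordinates R X + t. Camera axes: x right, y down, z forward; pixel columns grow to the right and rows downward; lengths in m; the calibration is good to about 2 mm. A picture is of the moment at which its call begins. camera_info takes no time and is no camera call.
A pose or a line that the arm cannot do raises arm.MotionError and nothing moves.
- ticket.finish_job(): hands the job in, once; it reports no verdict.
Readings, each from a call of its own:
- arm.read_time(): time.
- arm.read_joint_positions(): joint angles.
- arm.read_dq(): joint speeds.
- arm.read_effort(): joint torques, N m.
- arm.read_tool_pos(): TCP position.
- arm.read_eef_rot(): TCP orientation.
- arm.read_ft_force(): force on the tool from outside, world axes, zero at the start.
- arm.read_wrist_torque(): the same for the moment, N m.
- arm.read_opening(): opening from 0.0 (shut) to 1.0 (fully open).
Only numpy, scipy, OpenCV 4.12 (cv2) and the standard library are available. Lean on these libraries where they do the work, as an engineer would, in place of code of your own. Each camera call takes 0.05 s, during which the arm holds its last target. There are 200 camera calls.

### The job

The battery cell standing in the tester's nest has failed: take it out, drop it in the wire scrap basket and let go of it. Then zero the empty tester: press the paddle of its spring-loaded lever down from its raised rest until the lever is level, never as far as its bottom stop, and finish while still holding it level, because it springs back up when let go. Leave the other things on the bench where they are, the two good cells included.

Things in the scene. Friction and masses are not known exactly. Their poses are not given: they have to be found in the camera images.
- tester: cell tester bolted to the bench: dark steel base plate 180 (own x) x 220 (own y) x 16 mm; origin at the centre of its underside on the bench, own z up. Nest on the half at own y = +55, lever on the half at own y = -55. A grey meter box 36 x 80, top 52 above the bench, stands beyond the nest at own x 52 to 88
- lever_pivot (a point): pivot of the lever, between two steel cheeks 101 high, at own x = +75, y = -55 of the tester, 85 above the bench; the lever points from it towards the tester's own -x
- nest (a point): centre of the nest's floor on the base plate, 16 above the bench, at own x = -20, y = +55 of the tester. The nest is a low black frame, inside 32 (tester x) x 72 (tester y) mm, walls 6 thick, their tops 36 above the bench
- cell: the failed prismatic battery cell, standing in the nest: 26 (own x) x 66 (own y) x 90 high with two studs 8 high on top, 0.3 to 0.55 kg, aluminium with a grey sleeve; origin at the centre of its underside, own axes nearly along the tester's. Grip it across its 26 mm thickness from above
- cell_center (a point): middle of the failed cell, 45 above its underside
- basket: open steel wire scrap basket standing loose on the bench, 0.9 kg, outside 186 (own x) x 166 (own y) x 95 high, walls 4, floor 5 thick; origin at the centre of its underside, own z up
- lever_pad (a point): top centre of the black paddle, 50 (along the lever) x 56 x 14 thick, at the lever's end, 130 from the pivot. It is about 143 above the bench at rest, 93 when the lever is level and 48 at the bottom stop; when level it stands at own x = -55, y = -55 of the tester. Pushing the paddle down takes about 4 N at the start and about 9 N when level
- lever (a joint): angle of the lever in rad: 0 raised at rest (23 degrees above level), grows as it is pressed, 0.40 level, 0.75 bottom stop; a spring returns it to 0
- cell_strip: good cell, same shape and size as the failed one, standing on the bench between tester and basket; origin at the centre of its underside
- cell_back: good cell, same shape and size, standing on the bench beyond the tester and basket; origin at the centre of its underside
- screwdriver: screwdriver about 170 long, black handle, lying on the bench in front of the robot; bystander
- wrench: steel wrench about 180 long lying at the far side of the bench; bystander
- bottle: white bottle, 60 diameter, 160 high, standing at the robot's right; origin at the centre of its underside; bystander
- cup: small steel cup, 72 diameter, 60 high, standing at the far side; origin at the centre of its underside; bystander
- meter: black hand multimeter 150 x 75 x 32 lying at the robot's left; origin at the centre of its underside; bystander
Mind the look-alikes: they are no part of the job. Leave any pink look-alike of the cell alone.

How it is judged:
On the way, in this order (a step that is already met when the one before it is completed fails the run):
1. the failed cell lies or stands in the basket, let go and at rest (x of cell_center in the frame of basket between -0.085 and 0.085 m and y of cell_center in the frame of basket between -0.075 and 0.075 m and z of cell_center in the frame of basket between 0 and 0.075 m and linear speed of cell below 0.05 m/s and contact force between cell and the arm below 0.2 N and contact force between cell and the fingers below 0.2 N), for 0.2 s.
2. the robot holds the lever level (within about 5 degrees) (value of joint lever between 0.31 and 0.49 rad and (contact force between lever and the fingers above 3 N or contact force between lever and the arm above 3 N)), for 0.5 s.
At the end, for the whole second after the job is handed in: The robot is still pressing the lever (more than 3 N) and holds it still and level, 0.31 to 0.49 rad (level is 0.40), while the failed cell rests, let go, inside the upright basket (all of step 1 and all of step 2 and angle between basket's own z axis and vertical below 0.15 rad and velocity of joint lever between -0.1 and 0.1 rad/s); the arm keeps its last pose, push and grip.
It fails at once if the lever is driven to its bottom stop (beyond 0.66 rad) (value of joint lever above 0.66 rad).
It fails at once if another thing on the bench is moved by more than 25 mm (distance of any of cell_strip, cell_back, screwdriver, wrench, bottle, cup, meter from where it was at the start of the episode above 0.025 m).
It also fails if it takes over 51 s, if anything falls off the work surface, if the arm or the gripper's body presses on something with over 40 N, if the wrist force passes 120 N, or if a joint passes its speed limit or range.

## Working session

There is one attempt and no reset: what is moved stays moved. The work goes in short steps, each a Python script; the robot and the scene stay as the last script left them, time stands still between calls to the robot, and variables do not carry over. Pictures are saved under pics/ and viewed, about 8 in all and at most 12, crops included, and the job is handed in when it is done.

```bash
ls; mkdir -p pics; python3 - <<'E'
from station import arm,snapshot,camera_info
import cv2,numpy as np
for n in("scene","top"):
    im=snapshot(n); cv2.imwrite(f"pics/{n}0.png",cv2.resize(im,(800,600),interpolation=cv2.INTER_CUBIC)); cv2.imwrite(f"{n}0_raw.png",im)
    c=camera_info(n); print(n,c["fx"],c["fy"],c["cx"],c["cy"],c["dist_coeffs"]); R=np.array(c["R"]);print(R.round(3).tolist(),"pos",(-R.T@np.array(c["t"])).round(3))
print(arm.read_eef_rot(),arm.read_tool_pos(),arm.read_time())
E
```

```text
pics
scene 388.676921018678 388.676921018678 253.69907747384943 185.5605664285688 [0.00790957 0.         0.         0.         0.        ]
[[0.852, 0.523, 0.001], [0.438, -0.711, -0.55], [-0.287, 0.469, -0.835]] pos [ 1.017 -0.674  1.328]
top 362.8228884457751 362.8228884457751 254.7216239431638 190.65216149261465 [-0.04292203  0.          0.          0.          0.        ]
[[0.021, -1.0, -0.004], [-0.989, -0.02, -0.144], [0.143, 0.007, -0.99]] pos [ 4.360e-01 -1.000e-03  1.271e+00]
[-0.69033381 -0.15299437  0.69073476 -0.1513851 ] [ 0.27298122 -0.58931739  0.30285131] 0.1
```

View pics/scene0.png

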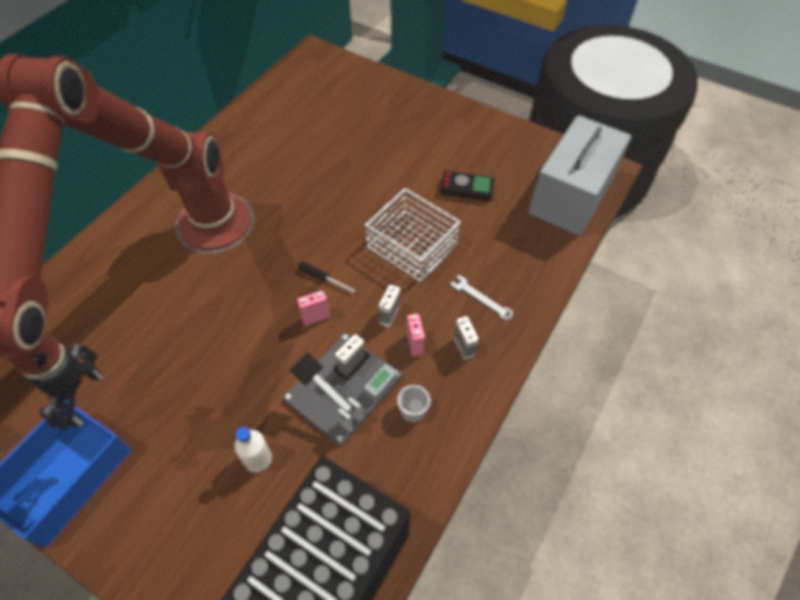

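View pics/top0.png

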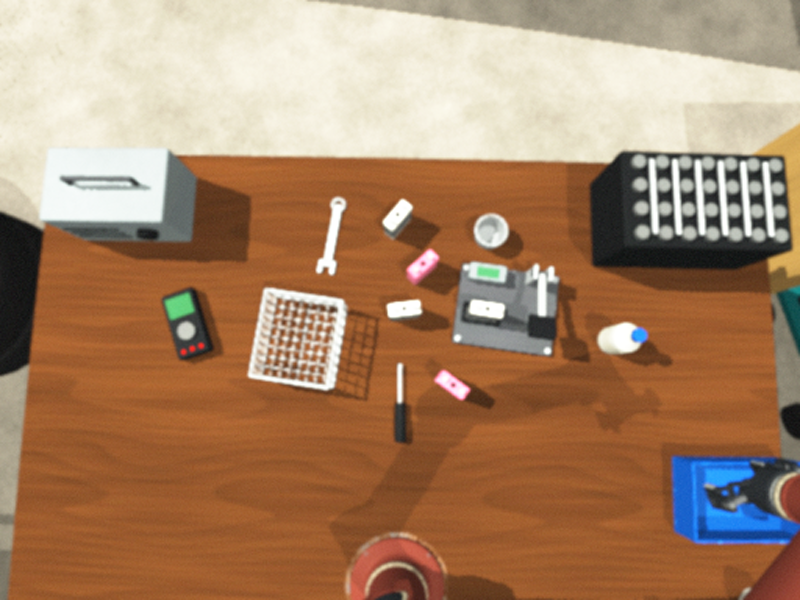

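The top view shows the tester at about (508,308), with the failed cell at (486,310) and the paddle at (542,325). The basket is at (298,340), the good cells are at (404,309) and (397,218), and there are two pink look-alikes. Next I'll measure by ray casting.

```bash
cat > h.py <<'E'
from station import arm,snapshot,camera_info
import cv2,numpy as np
from scipy.spatial.transform import Rotation as Ro
def ray(n,uv):
    c=camera_info(n);K=np.array([[c["fx"],0,c["cx"]],[0,c["fy"],c["cy"]],[0,0,1]])
    p=cv2.undistortPoints(np.array(uv,float).reshape(-1,1,2),K,np.array(c["dist_coeffs"]))[:,0]
    R=np.array(c["R"]);return -R.T@np.array(c["t"]),np.c_[p,np.ones(len(p))]@R
def cast(n,uv,z):
    o,d=ray(n,uv);return o+d*((z-o[2])/d[:,2])[:,None]
def proj(n,X):
    c=camera_info(n);K=np.array([[c["fx"],0,c["cx"]],[0,c["fy"],c["cy"]],[0,0,1]])
    return cv2.projectPoints(np.array(X,float).reshape(-1,1,3),cv2.Rodrigues(np.array(c["R"]))[0],np.array(c["t"]),K,np.array(c["dist_coeffs"]))[0][:,0]
def down(jaw):  # tool x down, tool y at world angle jaw
    x=np.array([0,0,-1.]);y=np.array([np.cos(jaw),np.sin(jaw),0]);return Ro.from_matrix(np.c_[x,y,np.cross(x,y)]).as_quat()
def blobs(n,im,roi,z,thr,amin,s=4):
    x0,y0,x1,y1=roi;c=cv2.resize(im[y0:y1,x0:x1],None,fx=s,fy=s,interpolation=cv2.INTER_CUBIC)
    hsv=cv2.cvtColor(c,cv2.COLOR_BGR2HSV);m=((hsv[...,2]>thr)&(hsv[...,1]<60)).astype(np.uint8)
    for k in cv2.findContours(m,cv2.RETR_EXTERNAL,cv2.CHAIN_APPROX_NONE)[0]:
        a=cv2.contourArea(k)/s/s
        if a<amin: continue
        px=(k[:,0]+.5)/s-.5+[x0,y0];W=cast(n,px,z)[:,:2];r=cv2.minAreaRect((W*1000).astype(np.float32))
        print(n,"area",round(a,1),"px",px.mean(0).round(1),"rect mm",np.round(r[0],1),np.round(r[1],1),round(r[2],1))
E
python3 - <<'E'
from h import *
t=cv2.imread("top0_raw.png");s=cv2.imread("scene0_raw.png")
print("cell");blobs("top",t,(295,185,332,212),.106,190,15);blobs("scene",s,(208,208,240,240),.106,190,15)
print("strip");blobs("top",t,(240,185,280,210),.09,190,15)
print("screws");blobs("top",t,(285,165,362,232),.018,150,2)
print("basket");blobs("top",t,(150,175,230,260),.095,140,50)
cv2.imwrite("pics/crop.png",np.hstack([cv2.resize(t[150:250,150:370],None,fx=3.6,fy=3.6,interpolation=cv2.INTER_CUBIC)]))
E
```

```text
cell
top area 209.2 px [311.2 197.2] rect mm [ 587.3 -175.6] [72.7 33.7] 82.0
scene area 134.7 px [223.2 222.2] rect mm [ 586.2 -176.1] [68.4 29.9] 81.2
strip
top area 197.7 px [258.2 197.2] rect mm [586.  -4.] [33.  71.8] 8.1
screws
top area 2.0 px [335.  222.7] rect mm [ 511.8 -270.7] [6.5 5.1] 64.3
top area 27.9 px [349.5 223.9] rect mm [ 508.  -321.5] [19.9 21.7] 45.3
top area 396.7 px [314.4 215.1] rect mm [ 532.3 -193.9] [157.9  51.1] 77.6
top area 237.8 px [311.2 197.1] rect mm [ 599.1 -188.5] [82.5 39.7] 83.3
top area 2.5 px [352.9 191.3] rect mm [ 622.3 -334.4] [5.8 8.8] 19.5
top area 2.1 px [298.5 185.2] rect mm [ 639.7 -143.8] [4.3 8.2] 46.0
top area 320.4 px [345.9 183.1] rect mm [ 647.3 -303.7] [ 75.7 117.1] 70.9
top area 284.8 px [310.3 173.6] rect mm [ 682.4 -183.9] [102.2  41. ] 83.3
basket
top area 3260.2 px [190.3 216.8] rect mm [517.9 214.5] [183.7 194.3] 82.5
```

View pics/crop.png

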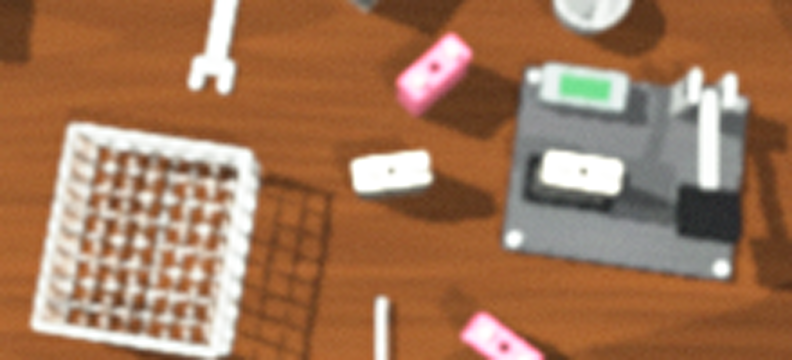

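The crop confirms the failed cell in the nest at crop (582,172) and the paddle at (708,213). The tester screws are at (513,239), (722,268) and (533,76). The basket rim corners are at (72,125), (258,155), (215,352) and (35,327).

```bash
python3 - <<'E'
from h import *
f=lambda P:(np.array(P)+.5)/3.6-.5+150
B=cast("top",f([(72,125),(258,155),(222,353),(35,327)]),.095);print("basket",B.round(3)[:,:2].tolist(),B.mean(0).round(3),[np.linalg.norm(B[i]-B[i-1]).round(3) for i in range(4)])
S=cast("top",f([(533,76),(513,239),(722,268)]),.018);print("screws",S.round(4)[:,:2].tolist())
c=(S[0]+S[2])/2;d=S[0]-S[1];e=S[1]-S[2];print("tester c",c.round(4),"yaw",np.degrees([np.arctan2(d[1],d[0]),np.arctan2(e[1],e[0])-np.pi/2]))
print("pad",cast("top",f([(708,213)]),.143))
yaw=np.radians(-8);R=np.array([[np.cos(yaw),-np.sin(yaw)],[np.sin(yaw),np.cos(yaw)]])
n=np.array([.5868,-.176]);t=n-R@[-.02,.055];print("t from nest",t,"pad level",t+R@[-.055,-.055],"pad rest",t+R@[-.0447,-.055])
for p,z in[((.587,-.176),.25),((.587,-.176),.02),((.52,.21),.25),((.52,.21),.2)]:
    for j in(yaw,yaw+np.pi): print(p,z,np.round(q,2) if (q:=arm.ik([*p,z],down(j))) is not None else None)
E
```

```text
basket [[0.621, 0.289], [0.597, 0.117], [0.419, 0.143], [0.438, 0.312]] [0.519 0.215 0.095] [np.float64(0.185), np.float64(0.173), np.float64(0.181), np.float64(0.17)]
screws [[0.6913, -0.1412], [0.5316, -0.1227], [0.5077, -0.3235]]
tester c [ 0.5995 -0.2323  0.018 ] yaw [-6.61236163 -6.77699387]
pad [[ 0.54796119 -0.27978064  0.143     ]]
t from nest [ 0.59895084 -0.23324821] pad level [ 0.53683158 -0.28005843] pad rest [ 0.54703134 -0.28149191]
(0.587, -0.176) 0.25 [ 0.43  0.62 -0.29  1.6   0.21  0.95 -0.07]
(0.587, -0.176) 0.25 [-0.05  0.66  0.52  1.62 -0.38  0.97 -2.68]
(0.587, -0.176) 0.02 [ 0.37  0.94 -0.18  1.73  0.31  0.5  -0.16]
(0.587, -0.176) 0.02 [ 0.    0.98  0.43  1.74 -0.69  0.58 -2.42]
(0.52, 0.21) 0.25 [-0.06  0.59 -0.57  1.74  0.39  0.92 -0.93]
(0.52, 0.21) 0.25 [ 0.22  0.8  -1.15  1.74  0.8   1.16  1.83]
(0.52, 0.21) 0.2 [-0.12  0.64 -0.47  1.8   0.39  0.8  -0.93]
(0.52, 0.21) 0.2 [ 0.21  0.88 -1.15  1.79  0.91  1.11  1.74]
```

```bash
python3 - <<'E'
from h import *
q=down(np.radians(-7.5))
for p in([.519,.215,.31],[.519,.215,.127],[.587,-.176,.128]): print(arm.ik(p,q) is not None)
arm.move_gripper(.75,60)
arm.movep([.587,-.176,.27],q);print(arm.read_time())
arm.line_to([.587,-.176,.128],.12)
print("F",arm.read_ft_force())
arm.move_gripper(0,60);print("open",arm.read_opening(),arm.read_ft_force(),arm.read_tool_pos())
arm.line_to([.587,-.176,.31],.12)
print("open",arm.read_opening(),"F",arm.read_ft_force(),arm.read_time())
cv2.imwrite("pics/lift.png",cv2.resize(snapshot("scene"),(800,600)))
E
```

```text
True
True
True
2.3333
F [-0.127968   -0.48345116  0.64317965]
open 0.2942767308689853 [-1.2777665   0.07416558  3.31203034] [ 0.58694807 -0.17601709  0.12849159]
open 0.29705879208283226 F [-0.54132719  0.24865548 -4.12981455] 5.7583
```

View pics/lift.png

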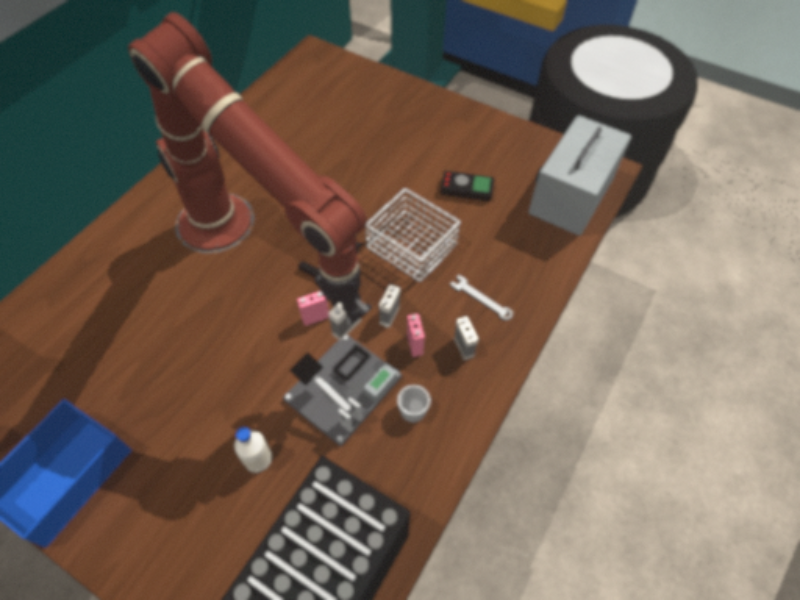

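The cell is in the gripper at about (340,318), the nest at (350,362) is empty, and the reading of about 4 N matches its weight. Next is the basket.

```bash
python3 - <<'E'
from h import *
q=down(np.radians(-7.5))
arm.line_to([.519,.215,.31],.25)
arm.line_to([.519,.215,.128],.12)
print("F",arm.read_ft_force(),arm.read_tool_pos())
arm.move_gripper(.6);arm.pause(.2);print(arm.read_opening(),arm.read_ft_force())
arm.line_to([.519,.215,.30],.15)
arm.line_to([.545,-.05,.30],.3)
print(arm.read_ft_force(),arm.read_time())
im=snapshot("top");cv2.imwrite("t1.png",im);s=snapshot("scene")
cv2.imwrite("pics/drop.png",np.hstack([cv2.resize(im[150:280,140:270],(400,400)),cv2.resize(s[105:205,210:310],(400,400))]))
E
```

```text
F [ 0.50665668 -0.44975597 -2.29726017] [0.51944241 0.21525156 0.12871573]
0.603660455027637 [-0.15007372  0.04450116 -0.92654149]
[-0.22062782  0.88850496  0.34328676] 12.1167
```

View pics/drop.png

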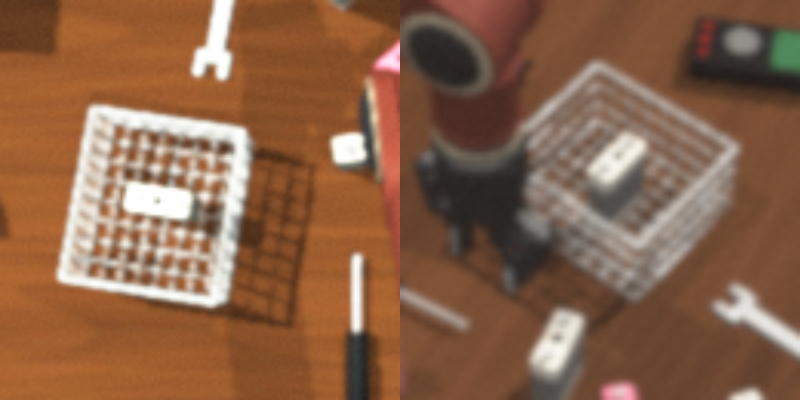

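The cell stands free in the middle of the basket, and the strip cell hasn't moved. Now I'll press the lever in steps, watching the force.

```bash
python3 - <<'E'
from h import *
P=[.538,-.281]
arm.move_gripper(0,40);print(arm.read_opening())
arm.line_to([*P,.30],.2)
arm.line_to([*P,.235],.12);print(arm.read_ft_force())
for zt in(.152,.144,.136,.125,.113,.103,.096):
    arm.line_to([*P,zt+.073],.05);arm.pause(.1)
    F=arm.read_ft_force();print(zt,F.round(2) if hasattr(F,'round') else F,np.array(arm.read_tool_pos())[2].round(4))
print(arm.read_time())
s=snapshot("scene");t=snapshot("top");cv2.imwrite("s2.png",s);cv2.imwrite("t2.png",t)
cv2.imwrite("pics/press.png",np.hstack([cv2.resize(t[140:250,280:390],(400,400)),cv2.resize(s[200:300,160:260],(400,400))]))
E
```

```text
-0.0032137956733466816
[ 0.81235134 -0.19037143  0.57923284]
0.152 [-0.21 -0.29 -0.38] 0.2251
0.144 [ 0.08 -0.83  4.11] 0.2176
0.136 [-0.52 -0.54  4.47] 0.2095
0.125 [-2.44  0.2   6.08] 0.1985
0.113 [-1.98 -0.48  7.17] 0.1866
0.103 [-2.07 -0.23  8.34] 0.1767
0.096 [-3.36 -0.06  8.38] 0.1698
17.8167
```

View pics/press.png

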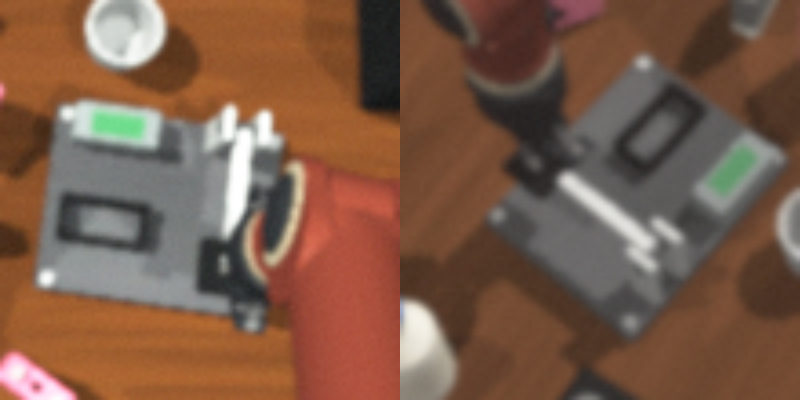

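Contact started at tip height of about 0.147, as predicted, and the force at 0.097 is about 8.4 N. I'll go down the last few millimetres, check the lever's height with a pixel comparison, and finish.

```bash
python3 - <<'E'
from h import *
from scipy.optimize import brentq
arm.line_to([.538,-.281,.1655],.04);arm.pause(.7)
for _ in range(3): print(np.round(arm.read_ft_force(),2),np.round(arm.read_tool_pos(),4),np.abs(arm.read_dq()).max());arm.pause(.1)
s=snapshot("scene");t=snapshot("top");cv2.imwrite("s3.png",s)
y=np.radians(-7.2);R=np.array([[np.cos(y),-np.sin(y)],[np.sin(y),np.cos(y)]]);T=np.array([.599,-.233])
for a in(0,.2,.4,.6):  # bar points at lever angle a: predicted scene-crop pixels
    e=.4-a;pts=[[*(T+R@[.075-r*np.cos(e),-.055]),.088+r*np.sin(e)] for r in(.02,.095)]
    print("lever",a,((proj("scene",pts)-[160,200])*4).round(0).tolist())
cv2.imwrite("pics/final.png",np.hstack([cv2.resize(s[200:300,160:260],(400,400)),cv2.resize(t[140:270,140:270],(400,400))]))
print(arm.read_time())
E
```

```text
[-4.45 -0.03  9.68] [ 0.5369 -0.281   0.1664] 0.002372345430079708
[-3.88  0.98  9.69] [ 0.5369 -0.281   0.1664] 0.001470236433289397
[-4.63 -0.33  9.45] [ 0.537  -0.281   0.1664] 0.002112078879235158
lever 0 [[236.0, 234.0], [172.0, 172.0]]
lever 0.2 [[235.0, 235.0], [170.0, 177.0]]
lever 0.4 [[235.0, 236.0], [170.0, 185.0]]
lever 0.6 [[236.0, 239.0], [174.0, 196.0]]
19.2667
```

View pics/final.png

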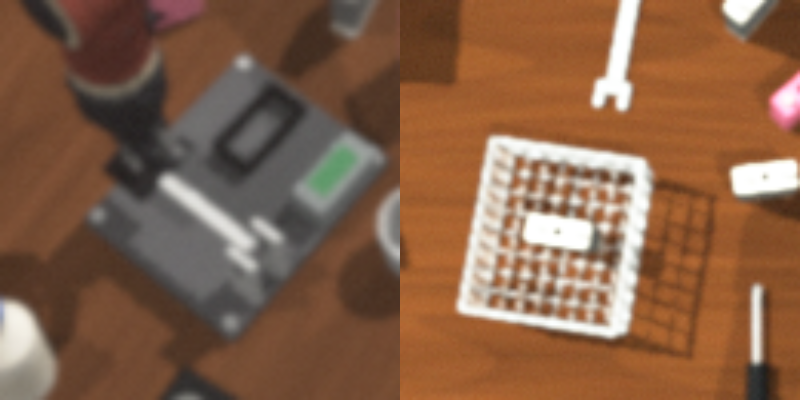

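The bar passes through about (170,184), which matches the 0.40 rad prediction of (170,185). The cell is still standing in the basket, so I'm handing in.

```bash
python3 -c "
from station import ticket
print(ticket.finish_job())"
```

```text
the job is handed in; nothing more can be done
None
```

I moved the failed cell from the nest to the scrap basket and let go of it. I then pressed the lever paddle down to level with the closed fingertips and handed the job in while still holding it, at about 19.3 s of the 51 s allowed. No verdict was reported.

My last checks before handing in:
- **Cell:** it stands free near the middle of the basket, and the basket is upright.
- **Lever:** the fingertips are at a height of about 93 mm, pressing down with 9.5 N, and the arm is still. The lever bar in the image matches the position predicted for 0.40 rad. There is also a steady sideways force of about 4 N on the fingers.
- **Other things:** the ones visible in the last views looked unmoved, but I did not measure them. No check failed or disagreed.

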